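# Load two nesting cups on a spring loader and hold it on its stop

### The job

Load the spring loader: set one of the two loose steel cups fully into its black sprung seat, nest the other cup fully inside the first (either cup may go first), and press the stack straight down, firmly but without ramming, until the plunger is fully down on its hard stop. Finish while still holding: the program ends with the gripper on the top cup, keeping the plunger on its stop, and does not let go. Leave the other things on the bench where they are.

Things in the scene. Friction and masses are not known exactly. Their poses are not given: they have to be found in the camera images.
- loader: spring loader, fixed to the bench: 110 x 110 x 10 mm dark steel base plate with a screw at each corner, a blue round guide housing (58 mm diameter, 72 at its foot) with a brass stop ring on top whose upper face is 34 mm above the bench. Origin: centre of the underside of the base plate, on the bench; z up is the plunger axis.
- seat_rim (a point): centre of the mouth of the black sprung seat, moving with the plunger: an upright round cup, 56 mm outside, 51 mm inside diameter, 47 mm tall, 42 deep. Mouth 101 mm above the bench with the plunger up (a 20 mm gap then shows the bright stem between seat and brass ring), 81 mm on the stop (gap closed).
- plunger (a joint): travel of the sprung seat in m, straight down: 0 = fully up, 0.020 = on the hard stop. The spring (250 N/m) pushes up with 7 N at the top and 12 N at the stop, less the weight on it (plunger 1 N, each cup about 1.2 N); empty or carrying both cups it stays up. Nothing latches it: it springs up when the push ends.
- cup_0: loose steel cup, open top, 66 mm tall, 0.12 kg: tapered body 36 mm high (34 mm diameter at the foot, 48 at its top), flat shoulder, then a straight collar 30 mm high, 56 mm outside, 51 inside; grasp across the collar from above. Origin: centre of the foot's underside; z: axis, to the mouth. Fully in, the shoulder sits on the rim below: foot 36 mm under that rim, own rim 30 mm above it.
- cup_1: the second loose steel cup, identical to cup_0 in every way; origin and axes alike.
- v_block: bystander: small steel V block, 45 x 32 x 30 mm, on the right of the bench; origin at the centre of its underside.
- bushing_0: bystander: flanged steel guide bushing, 39 mm diameter, 36 mm tall, on the right; origin at the centre of its underside.
- tin_cup: bystander: tin cup holding shanked points, 58 mm diameter, 95 mm tall, at the back; origin at the centre of its underside.
- parallel_bar: bystander: ground steel bar with three holes, 10 x 120 x 20 mm, on the right; origin at the centre of its underside.
- oil_can: bystander: green oil can with a long spout, 57 x 80 x 151 mm, at the back right; origin at the centre of its underside.
- brass_hammer: bystander: brass hammer with a wooden handle, 64 x 212 x 25 mm, on the left; origin at the centre of its underside.
Not all that is in view belongs to the job. What is shaped like the cup_0 but pink is not meant.

How it is judged:
By the outcome, as a careful person would: the job done as asked, in the order asked, and still so for the second after the job is handed in, while the arm keeps its last pose, push and grip.
It also fails if it takes over 61 s, if anything falls off the work surface, if the arm or the gripper's body presses on something with over 40 N, if the wrist force passes 120 N, or if a joint passes its speed limit or range.

### The arm

A 6-joint arm with a two-finger parallel gripper is mounted at the origin on a cart in front of the work surface, level with it; the furniture and walls round the work are solid. World frame = base frame: x ahead of the robot, y to its left, z up, the work surface at z = 0. Lengths are in m, angles in rad, forces in N, time in s.
With the tool pointing down it reaches from about 0.375 to 0.9 m from the base axis. Payload 3.1 kg.
Tool frame: the origin (TCP) lies between the finger pads; the fingertips stand 17 mm ahead of it and the grasp point (between the pads) lies 2 mm behind it (robot.nose_length is the distance from the TCP to the fingertips, in m); z points along the fingers, y is the line along which they close (so a half turn about z gives the same grasp; the last joint's range is limited). The gripper opens to 87 mm and grips with 3 to 60 N. Pads are 19 mm wide; open, the fingers measure 117 mm over their backs; the gripper's body (75 mm by 190 mm) begins 51 mm behind the grasp point.
Start: joints at [1.079, 0.527, 1.433, -0, 1.181, -0.178], TCP at [0.192, 0.595, 0.24] pointing down, gripper open.
Joint ranges: [-3.08, 3.08], [-0.75, 2.2], [0.22, 2.44], [-1.43, 4.57], [0, 2.65], [-2.85, 2.85]. Speed limits (rad/s): [2.79, 2.79, 3.14, 3.14, 3.14, 3.14].

### API

Orientations are given as a unit quaternion [x, y, z, w].
In Python, from rig import robot, cams gives the robot as it stands.
- The arm moves only by the shell command python3 -m pendant 'ROWS' [FORCE]. ROWS is JSON, a list of rows, each an object with "jaw": the opening, from 0 (shut) to 1 (fully open); "linear": the shift along the tool's x, y, z in cm, a list of three; "twist": the turn about the tool's z in degrees. A call has 1 to 12 rows; each row shifts and turns the commanded pose from where the row before left it, along the tool's axes as they then stand; what a row does not reach is not made up. A row lasts 1/12 s, in which the tool goes at most 41.7 mm and 7.16 degrees, less where a joint would pass 70% of its speed; a pose out of reach is approached as far as the arm can. A call is refused whole if a number of a shift passes 4.17 or a number of a turn 7.16, either way. A call with a gripper value outside its range is refused whole. The fingers move at their own pace and stop on an object; FORCE is the grip in N (left out, the last holds). Time passes only in rows, so rows that do not move let the fingers close. It gives the time, the measured TCP pose, the force, the opening and the grip force at its end, in the units of the state.
- robot.get_obs(): the state, without advancing time (a new reading comes with each control period).
- cams.camera(name): name is "scene" or "top"; returns a dict with "color" (384x512x3 uint8, blue, green, red), "depth" (384x512 float32, m along the optical axis (not along the pixel's ray), 0 where there is no reading), "fov_y" (degrees; the focal length in pixels is half the picture's height over the tangent of half this angle, whatever the lens; pixels are square), "cx", "cy" (the principal point, pixels), "k1" (the pictures are not rectified: a ray, as slopes to the right and down, at radius r is drawn at 1 + k1 r^2 times it, then the intrinsics apply), "view" (4x4, takes a point from world to camera coordinates). Camera axes: x right, y down, z forward; pixel columns grow to the right and rows downward; lengths in m; the calibration is good to about 2 mm. A picture is of the moment at which its call begins.
- robot.hand_in(): hands the job in; it is judged then, once.
The state is a dict: "time": time; "q": joint angles; "joint_velocities": joint speeds; "joint_torque": joint torques, N m; "position": TCP position; "tool_rot": TCP orientation; "ft_force": force on the tool from outside, world axes, zero at the start; "moment": the same for the moment, N m; "grip_width": finger opening in m; "grip_force": force on a finger pad.
Only numpy, scipy, OpenCV 4.12 (cv2) and the standard library are available. Lean on these libraries where they do the work, as an engineer would, in place of code of your own. Each camera call takes 0.05 s, during which the arm holds its last target. There are 200 camera calls.

## Working session

There is one attempt and no reset: what is moved stays moved. The work goes in short steps, Python scripts to look and compute and a shell command to move; the robot and the scene stay as the last step left them, time stands still between calls to the robot, and variables do not carry over. Pictures are saved under pics/ and viewed, at most 10 in all, crops included, and the job is handed in when it is done.

```bash
mkdir -p pics; ls
cat > h.py <<'E'
import numpy as np, cv2
from rig import robot, cams
def grab(n):
    c=cams.camera(n); np.savez(f'{n}.npz',**c); return c
def load(n): return dict(np.load(f'{n}.npz'))
def K(c):
    f=192/np.tan(np.radians(float(c['fov_y']))/2)
    return np.array([[f,0,float(c['cx'])],[0,f,float(c['cy'])],[0,0,1]]),np.array([float(c['k1']),0,0,0])
def rays(c,uv):
    k,d=K(c); return cv2.undistortPoints(np.array(uv,float).reshape(-1,1,2),k,d)[:,0]
def world(c,uv,z=None):
    r=rays(c,uv); T=np.linalg.inv(c['view']); out=[]
    for (u,v),s in zip(np.array(uv).reshape(-1,2),r):
        dirw=T[:3,:3]@np.array([*s,1])
        t=c['depth'][int(round(v)),int(round(u))] if z is None else (z-T[2,3])/dirw[2]
        out.append(T[:3,3]+dirw*t)
    return np.array(out)
def cloud(c):
    h,w=c['depth'].shape; g=np.stack(np.meshgrid(np.arange(w),np.arange(h)),-1).reshape(-1,2)
    r=rays(c,g); d=c['depth'].reshape(-1,1); T=np.linalg.inv(c['view'])
    P=np.c_[r*d,d]@T[:3,:3].T+T[:3,3]; P[d[:,0]==0]=np.nan
    return P.reshape(h,w,3)
E
python3 - <<'E'
from h import *
a=grab('scene');b=grab('top')
cv2.imwrite('pics/s0.png',cv2.resize(a['color'],(768,576)));cv2.imwrite('pics/t0.png',cv2.resize(b['color'],(768,576)))
for c in(a,b):print(c['fov_y'],c['cx'],c['cy'],c['k1'],np.linalg.inv(c['view']).round(3).tolist())
print(robot.get_obs())
E
```

```text
pics
51.64679029581789 259.5769670458529 187.65588119687771 -0.0008340928992201823 [[0.809, -0.388, 0.442, -0.065], [-0.588, -0.526, 0.614, -0.746], [-0.006, -0.757, -0.654, 0.985], [0.0, 0.0, 0.0, 1.0]]
48.54750186623451 249.98740344574622 186.14815125859883 -0.04627548320473367 [[-0.011, -0.98, 0.198, 0.242], [-1.0, 0.011, -0.001, 0.083], [-0.002, -0.198, -0.98, 1.716], [0.0, 0.0, 0.0, 1.0]]
{'time': 0.1, 'q': array([ 1.07951176e+00,  5.28372459e-01,  1.43375752e+00, -6.54144305e-05,
        1.18136146e+00, -1.78506320e-01]), 'joint_velocities': array([ 0.00098228, -0.0013058 , -0.00430416, -0.00047283,  0.00142508,
       -0.00133862]), 'joint_torque': array([-5.10446553e-04, -4.40986741e+01, -1.77150249e+01,  6.35060482e-02,
        5.34101960e-02, -3.72834188e-05]), 'position': array([0.19201473, 0.59413234, 0.23867519]), 'tool_rot': array([ 1.55740054e-01,  9.87797618e-01, -9.06591999e-04, -2.83471930e-04]), 'ft_force': array([ 0.53249993, -0.16732304,  0.02850702]), 'moment': array([-0.0088279 , -0.02695531, -0.01127506]), 'grip_force': 0.0, 'grip_width': 0.08716388669323735}
```

View pics/s0.png

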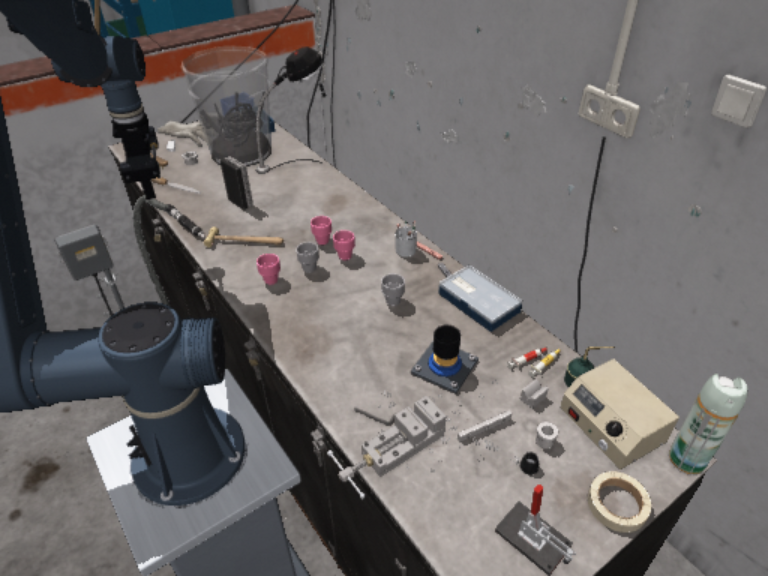

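View pics/t0.png

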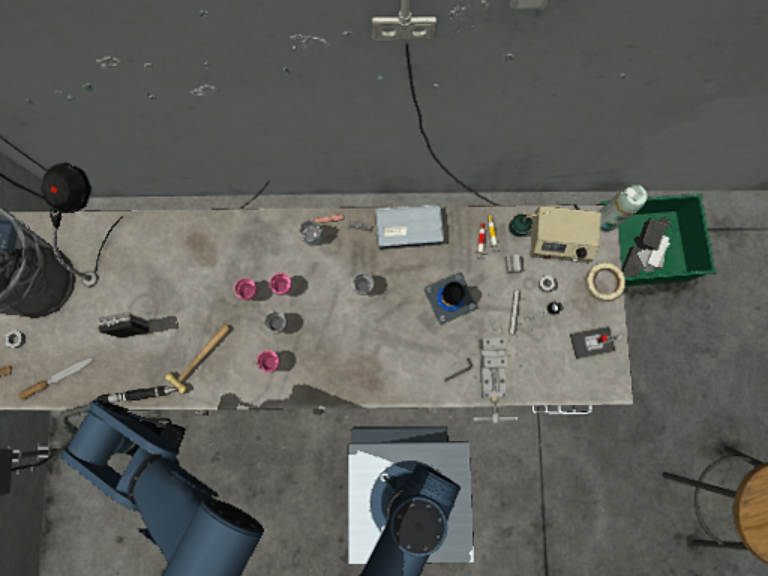

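Could be taken for the cups (scene picture, 768 px wide): grey (308,257) and grey (393,290), which are the steel cups. Pink at (268,268), (321,230) and (344,245) are not meant, and the tin cup with points is at (406,240). I choose the two grey ones and will check them in a crop and measure.

Run:
```python
from h import *
from scipy.optimize import least_squares
a=load('scene');b=load('top')
cv2.imwrite('pics/c0.png',cv2.resize(a['color'][135:265,160:335],(788,585),interpolation=cv2.INTER_CUBIC))
for nm,z,ps in(('A',.066,[(276,323),(308,257)]),('B',.066,[(364,285),(393,285)]),('seat',.101,[(453,292),(446,335)])):
    for c,p in zip((b,a),ps):
        P=cloud(c); g=world(c,[np.array(p)/1.5],z)[0]
        m=(np.hypot(P[...,0]-g[0],P[...,1]-g[1])<.05)&(abs(P[...,2]-z)<.006)
        Q=P[m]; 
        if len(Q)<8: print(nm,len(Q),g);continue
        s=least_squares(lambda x:np.hypot(*(Q[:,:2]-x).T)-.0268,Q[:,:2].mean(0),loss='soft_l1',f_scale=.002)
        print(nm,len(Q),'guess',g.round(3),'fit',s.x.round(4),'rms',np.sqrt((s.fun**2).mean()).round(4),'zmax',Q[:,2].max().round(4))
```

```text
A 32 guess [0.461 0.341 0.066] fit [0.465  0.3434] rms 0.0009 zmax 0.0697
A 26 guess [0.449 0.313 0.066] fit [0.4633 0.3468] rms 0.0018 zmax 0.0688
B 32 guess [0.559 0.111 0.066] fit [0.5655 0.1167] rms 0.001 zmax 0.0715
B 60 guess [0.556 0.103 0.066] fit [0.5639 0.1163] rms 0.0021 zmax 0.0714
seat 34 guess [ 0.532 -0.118  0.101] fit [ 0.5321 -0.1182] rms 0.0011 zmax 0.1052
seat 71 guess [ 0.528 -0.12   0.101] fit [ 0.5298 -0.119 ] rms 0.0017 zmax 0.1046
```

View pics/c0.png

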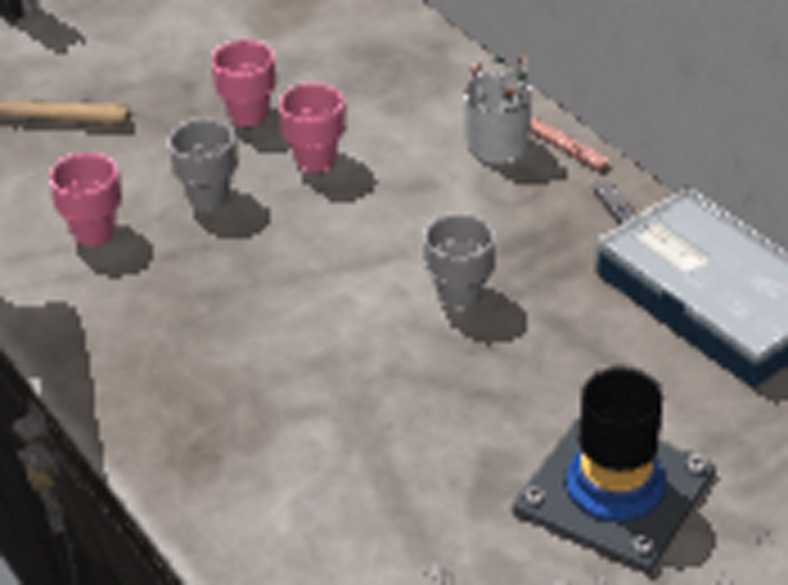

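The crop shows the two grey cups upright at (203,165) and (460,260), the pink decoys at (85,200), (245,85) and (312,125), and the seat, up, at (620,415). I'll square the tool to the world first.

```bash
python3 -m pendant '[{"jaw":1,"linear":[0,0,0],"twist":-5.98},{"jaw":1,"linear":[0,0,0],"twist":-5.98},{"jaw":1,"linear":[0,0,0],"twist":-5.98},{"jaw":1,"linear":[0,0,0],"twist":0}]' 40; python3 -m pendant '[{"jaw":1,"linear":[-2,-2,0],"twist":0},{"jaw":1,"linear":[-2.3,-2.1,0],"twist":0},{"jaw":1,"linear":[-2.3,-2.1,0],"twist":0},{"jaw":1,"linear":[-2.3,-2.1,0],"twist":0},{"jaw":1,"linear":[-2.3,-2.1,0],"twist":0},{"jaw":1,"linear":[-2.3,-2.1,0],"twist":0},{"jaw":1,"linear":[-2.3,-2.1,0],"twist":0},{"jaw":1,"linear":[-2.3,-2.1,0],"twist":0},{"jaw":1,"linear":[-2.3,-2.1,0],"twist":0},{"jaw":1,"linear":[-2.3,-2.1,0],"twist":0},{"jaw":1,"linear":[-2.3,-2.1,0],"twist":0},{"jaw":1,"linear":[-2.2,-1.9,0],"twist":0}]'
```

```text
time: 0.43
position: [0.1921, 0.5943, 0.239]
tool_rot: [-0.001, 1.0, -0.001, -0.0]
ft_force: [0.1, -0.3, -0.3]
grip_width: 0.0874
grip_force: 0.0
time: 1.43
position: [0.4653, 0.3443, 0.2393]
tool_rot: [0.002, 1.0, -0.0, -0.0]
ft_force: [0.3, 0.9, 1.1]
grip_width: 0.0869
grip_force: 0.0
```

```bash
python3 -m pendant '[{"jaw":1,"linear":[0,0,2],"twist":0},{"jaw":1,"linear":[0,0,3],"twist":0},{"jaw":1,"linear":[0,0,3],"twist":0},{"jaw":1,"linear":[0,0,3],"twist":0},{"jaw":1,"linear":[0,0,3],"twist":0},{"jaw":1,"linear":[0,0,2],"twist":0},{"jaw":1,"linear":[0,0,1.2],"twist":0},{"jaw":1,"linear":[0,0,0.9],"twist":0},{"jaw":1,"linear":[0,0,0],"twist":0}]'; python3 -m pendant '[{"jaw":0,"linear":[0,0,0],"twist":0},{"jaw":0,"linear":[0,0,0],"twist":0},{"jaw":0,"linear":[0,0,0],"twist":0},{"jaw":0,"linear":[0,0,0],"twist":0},{"jaw":0,"linear":[0,0,0],"twist":0},{"jaw":0,"linear":[0,0,0],"twist":0},{"jaw":0,"linear":[0,0,0],"twist":0},{"jaw":0,"linear":[0,0,0],"twist":0},{"jaw":0,"linear":[0,0,0],"twist":0},{"jaw":0,"linear":[0,0,0],"twist":0}]' 40
```

```text
time: 2.18
position: [0.4637, 0.3454, 0.0571]
tool_rot: [0.0, 1.0, -0.001, -0.001]
ft_force: [-0.3, -0.7, 0.2]
grip_width: 0.087
grip_force: 0.0
time: 3.02
position: [0.4648, 0.346, 0.0592]
tool_rot: [-0.0, 1.0, 0.0, 0.001]
ft_force: [-1.2, 0.9, 6.0]
grip_width: 0.0559
grip_force: 40.0
```

```bash
python3 -m pendant '[{"jaw":0,"linear":[0,0,-0.5],"twist":0},{"jaw":0,"linear":[0,0,-1.5],"twist":0},{"jaw":0,"linear":[0,0,-3],"twist":0},{"jaw":0,"linear":[0,0,-3],"twist":0},{"jaw":0,"linear":[0,0,-3],"twist":0},{"jaw":0,"linear":[0,0,-3],"twist":0},{"jaw":0,"linear":[0,0,-2.5],"twist":0},{"jaw":0,"linear":[0,0,-1],"twist":0},{"jaw":0,"linear":[0,0,0],"twist":0}]'; python3 -m pendant '[{"jaw":0,"linear":[-0.2,-1.2,0],"twist":0},{"jaw":0,"linear":[-0.3,-2.2,0],"twist":0},{"jaw":0,"linear":[-0.4,-2.8,0],"twist":0},{"jaw":0,"linear":[-0.4,-2.8,0],"twist":0},{"jaw":0,"linear":[-0.4,-2.8,0],"twist":0},{"jaw":0,"linear":[-0.4,-2.8,0],"twist":0},{"jaw":0,"linear":[-0.4,-2.8,0],"twist":0},{"jaw":0,"linear":[-0.4,-2.8,0],"twist":0},{"jaw":0,"linear":[-0.4,-2.8,0],"twist":0},{"jaw":0,"linear":[-0.4,-2.8,0],"twist":0},{"jaw":0,"linear":[-0.4,-2.8,0],"twist":0}]'; python3 -m pendant '[{"jaw":0,"linear":[-0.4,-2.8,0],"twist":0},{"jaw":0,"linear":[-0.4,-2.8,0],"twist":0},{"jaw":0,"linear":[-0.4,-2.8,0],"twist":0},{"jaw":0,"linear":[-0.4,-2.8,0],"twist":0},{"jaw":0,"linear":[-0.4,-2.8,0],"twist":0},{"jaw":0,"linear":[-0.3,-2,0],"twist":0},{"jaw":0,"linear":[-0.2,-1.1,0],"twist":0},{"jaw":0,"linear":[0,0,0],"twist":0},{"jaw":0,"linear":[0,0,0],"twist":0}]'
python3 - <<'E'
from h import *
a=grab('scene');g=robot.get_obs();print(g['position'],g['grip_width'],g['ft_force'],g['moment'])
for i in range(4):
  robot_p=robot.get_obs()['position'];print(robot_p)
cv2.imwrite('pics/c1.png',cv2.resize(a['color'][130:260,230:360],(600,600),interpolation=cv2.INTER_CUBIC))
E
```

```text
time: 3.77
position: [0.4655, 0.3463, 0.2359]
tool_rot: [-0.0, 1.0, 0.001, 0.002]
ft_force: [-0.1, -0.1, -1.6]
grip_width: 0.0558
grip_force: 40.0
time: 4.68
position: [0.5034, 0.0577, 0.2309]
tool_rot: [0.0, 1.0, 0.0, -0.003]
ft_force: [0.5, -0.0, -1.6]
grip_width: 0.0561
grip_force: 40.0
time: 5.43
position: [0.5292, -0.111, 0.2319]
tool_rot: [0.001, 1.0, 0.001, -0.002]
ft_force: [0.3, 0.4, -1.9]
grip_width: 0.0557
grip_force: 40.0
[ 0.5292116  -0.11019627  0.23227734] 0.05595525129769412 [-1.18146633 -0.11063056 -1.54936832] [-0.00342629  0.01865001  0.02530134]
[ 0.5292116  -0.11019627  0.23227734]
[ 0.5292116  -0.11019627  0.23227734]
[ 0.5292116  -0.11019627  0.23227734]
[ 0.5292116  -0.11019627  0.23227734]
```

View pics/c1.png

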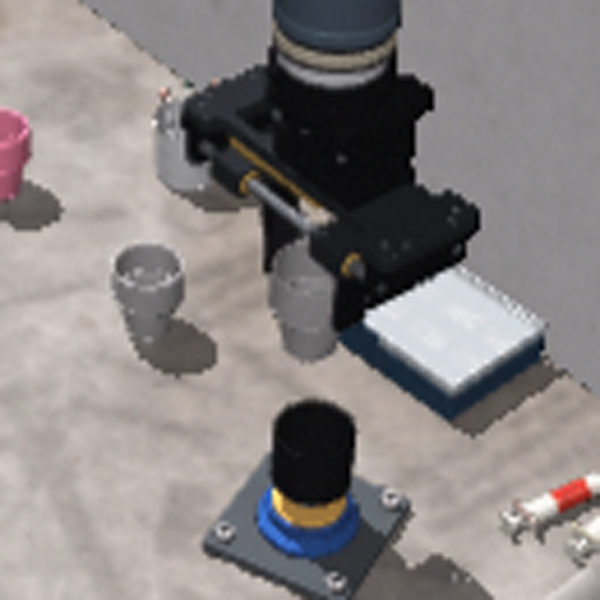

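The crop shows the held cup upright at (308,300), with the seat mouth below it at (315,430). I'll compare the two cylinders in the same view.

```bash
cat >> h.py <<'E'
from scipy.optimize import least_squares
def cyl(c,g,z0,z1,r,mask):
    P=cloud(c); e=np.hypot(P[...,0]-g[0],P[...,1]-g[1])
    m=(e<r+.01)&(e>r-.01)&(P[...,2]>z0)&(P[...,2]<z1)&mask
    Q=P[m]; cam=np.linalg.inv(c['view'])[:2,3]
    Q=Q[(Q[:,:2]-g)@(cam-g)>0]
    s=least_squares(lambda x:np.hypot(*(Q[:,:2]-x).T)-r,g,loss='soft_l1',f_scale=.002)
    return s.x.round(4),len(Q),np.sqrt((s.fun**2).mean()).round(4)
E
python3 - <<'E'
from h import *
a=load('scene'); v=a['color'].max(2)
g=robot.get_obs()['position']; f=g[2]-.058
print('held collar',cyl(a,g[:2],f+.038,f+.064,.028,v>75))
print('seat',cyl(a,np.array([.531,-.1185]),.057,.099,.028,v<75))
print('B',cyl(a,np.array([.565,.1165]),.038,.064,.028,v>75))
E
```

```text
held collar (array([ 0.5293, -0.109 ]), 95, np.float64(0.0013))
seat (array([ 0.5316, -0.1175]), 163, np.float64(0.0013))
B (array([0.5653, 0.1177]), 86, np.float64(0.0017))
```

```bash
python3 -m pendant '[{"jaw":0,"linear":[-0.23,-0.8,1],"twist":0},{"jaw":0,"linear":[0,0,2],"twist":0},{"jaw":0,"linear":[0,0,2],"twist":0},{"jaw":0,"linear":[0,0,1],"twist":0},{"jaw":0,"linear":[0,0,0],"twist":0},{"jaw":0,"linear":[0,0,0],"twist":0},{"jaw":0,"linear":[0,0,0],"twist":0}]'
python3 - <<'E'
from h import *
a=grab('scene'); v=a['color'].max(2)
o=robot.get_obs();g=o['position']; f=g[2]-.058
print(g,o['ft_force'],'held',cyl(a,g[:2],f+.038,f+.064,.028,v>75))
b=grab('top');
cv2.imwrite('pics/c2.png',cv2.resize(a['color'][160:260,240:340],(600,600),interpolation=cv2.INTER_CUBIC))
E
```

```text
time: 6.07
position: [0.5335, -0.1191, 0.1742]
tool_rot: [-0.001, 1.0, -0.0, 0.001]
ft_force: [0.9, -0.8, -2.3]
grip_width: 0.0561
grip_force: 40.0
[ 0.53363731 -0.1192987   0.17449709] [ 0.86398878 -0.18704524 -1.16954635] held (array([ 0.5341, -0.118 ]), 94, np.float64(0.002))
```

```bash
python3 -m pendant '[{"jaw":0,"linear":[0.2,0.05,0.5],"twist":0},{"jaw":0,"linear":[0,0,1],"twist":0},{"jaw":0,"linear":[0,0,1],"twist":0},{"jaw":0,"linear":[0,0,0.5],"twist":0},{"jaw":0,"linear":[0,0,0],"twist":0},{"jaw":0,"linear":[0,0,0],"twist":0}]'; python3 -m pendant '[{"jaw":0,"linear":[0,0,0.4],"twist":0},{"jaw":0,"linear":[0,0,0.4],"twist":0},{"jaw":0,"linear":[0,0,0.2],"twist":0},{"jaw":0,"linear":[0,0,0],"twist":0},{"jaw":0,"linear":[0,0,0],"twist":0}]'
```

```text
time: 6.67
position: [0.5304, -0.1186, 0.1427]
tool_rot: [-0.0, 1.0, 0.0, -0.001]
ft_force: [0.8, 0.4, -1.7]
grip_width: 0.0561
grip_force: 40.0
time: 7.08
position: [0.5308, -0.1187, 0.1335]
tool_rot: [-0.0, 1.0, 0.0, -0.0]
ft_force: [0.0, 0.4, -1.5]
grip_width: 0.0563
grip_force: 40.0
```

```bash
python3 -m pendant '[{"jaw":0,"linear":[0,0,0.2],"twist":0},{"jaw":0,"linear":[0,0,0.2],"twist":0},{"jaw":0,"linear":[0,0,0.2],"twist":0},{"jaw":0,"linear":[0,0,0],"twist":0},{"jaw":0,"linear":[0,0,0],"twist":0}]';  python3 -m pendant '[{"jaw":0,"linear":[0,0,0.1],"twist":0},{"jaw":0,"linear":[0,0,0.1],"twist":0},{"jaw":0,"linear":[0,0,0.1],"twist":0},{"jaw":0,"linear":[0,0,0],"twist":0},{"jaw":0,"linear":[0,0,0],"twist":0}]'; python3 -m pendant '[{"jaw":0,"linear":[0,0,0.1],"twist":0},{"jaw":0,"linear":[0,0,0.1],"twist":0},{"jaw":0,"linear":[0,0,0],"twist":0},{"jaw":0,"linear":[0,0,0],"twist":0}]'
```

```text
time: 7.5
position: [0.5307, -0.1187, 0.1274]
tool_rot: [-0.0, 1.0, 0.0, -0.0]
ft_force: [0.1, -0.4, -1.4]
grip_width: 0.0557
grip_force: 40.0
time: 7.92
position: [0.5308, -0.1188, 0.1245]
tool_rot: [-0.0, 1.0, -0.0, 0.0]
ft_force: [-0.6, -0.0, -1.4]
grip_width: 0.0561
grip_force: 40.0
time: 8.25
position: [0.5309, -0.1188, 0.1231]
tool_rot: [-0.0, 1.0, -0.0, 0.0]
ft_force: [-0.9, 0.2, 4.9]
grip_width: 0.056
grip_force: 40.0
```

```bash
python3 -m pendant '[{"jaw":1,"linear":[0,0,0],"twist":0},{"jaw":1,"linear":[0,0,0],"twist":0},{"jaw":1,"linear":[0,0,0],"twist":0},{"jaw":1,"linear":[0,0,0],"twist":0},{"jaw":1,"linear":[0,0,0],"twist":0},{"jaw":1,"linear":[0,0,0],"twist":0}]'; python3 -m pendant '[{"jaw":1,"linear":[0,0,-0.5],"twist":0},{"jaw":1,"linear":[0,0,-1.5],"twist":0},{"jaw":1,"linear":[0,0,-2.5],"twist":0},{"jaw":1,"linear":[0,0,-3],"twist":0},{"jaw":1,"linear":[0,0,-3],"twist":0},{"jaw":1,"linear":[0,0,-1.5],"twist":0},{"jaw":1,"linear":[0,0,0],"twist":0}]'; python3 -m pendant '[{"jaw":1,"linear":[-0.2,1.2,0],"twist":0},{"jaw":1,"linear":[-0.3,2.3,0],"twist":0},{"jaw":1,"linear":[-0.4,2.8,0],"twist":0},{"jaw":1,"linear":[-0.4,2.8,0],"twist":0},{"jaw":1,"linear":[-0.4,2.8,0],"twist":0},{"jaw":1,"linear":[-0.4,2.8,0],"twist":0},{"jaw":1,"linear":[-0.4,2.8,0],"twist":0},{"jaw":1,"linear":[-0.4,2.8,0],"twist":0},{"jaw":1,"linear":[-0.3,2,0],"twist":0},{"jaw":1,"linear":[-0.2,1.2,0],"twist":0},{"jaw":1,"linear":[0,0,0],"twist":0},{"jaw":1,"linear":[0,0,0],"twist":0}]'
python3 - <<'E'
from h import *
a=grab('scene');g=robot.get_obs();print(g['position'],g['ft_force'])
v=a['color'].max(2)
print('first cup',cyl(a,np.array([.531,-.1185]),.103,.129,.028,v>75),'seat',cyl(a,np.array([.531,-.1185]),.057,.099,.028,v<75))
cv2.imwrite('pics/c3.png',cv2.resize(a['color'][160:270,230:340],(600,600),interpolation=cv2.INTER_CUBIC))
E
```

```text
time: 8.75
position: [0.5308, -0.1187, 0.1223]
tool_rot: [-0.0, 1.0, 0.0, -0.0]
ft_force: [0.0, 0.7, -0.1]
grip_width: 0.0843
grip_force: 0.0
time: 9.33
position: [0.5332, -0.1197, 0.2469]
tool_rot: [-0.0, 1.0, -0.002, 0.004]
ft_force: [0.4, -0.6, 0.7]
grip_width: 0.0872
grip_force: 0.0
time: 10.33
position: [0.5638, 0.1166, 0.2413]
tool_rot: [-0.001, 1.0, -0.0, -0.001]
ft_force: [-0.5, 0.1, 0.6]
grip_width: 0.0868
grip_force: 0.0
[0.56402915 0.11584089 0.24157408] [-0.10863025 -0.00182197  1.02335009]
first cup (array([ 0.5312, -0.1168]), 104, np.float64(0.0013)) seat (array([ 0.5315, -0.1176]), 166, np.float64(0.0013))
```

View pics/c3.png

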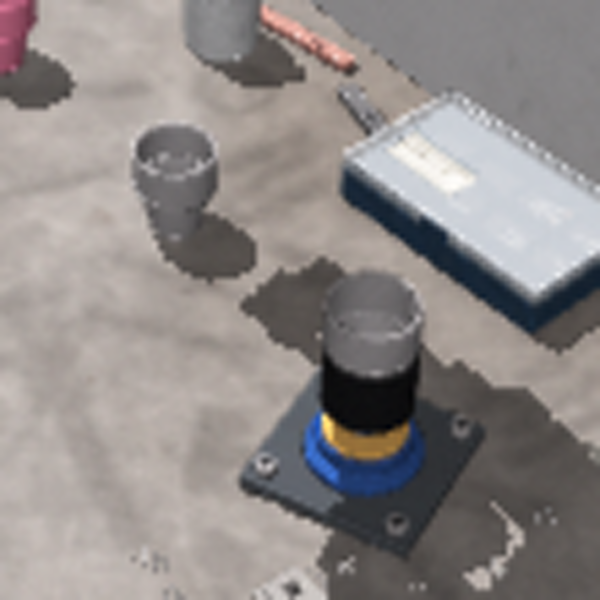

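The first cup sits flush on the seat rim at (370,370), and the second cup stands untouched at (175,155). Next I go down on the second cup.

```bash
python3 -m pendant '[{"jaw":1,"linear":[-0.05,0,2],"twist":0},{"jaw":1,"linear":[0,0,3],"twist":0},{"jaw":1,"linear":[0,0,3],"twist":0},{"jaw":1,"linear":[0,0,3],"twist":0},{"jaw":1,"linear":[0,0,3],"twist":0},{"jaw":1,"linear":[0,0,2],"twist":0},{"jaw":1,"linear":[0,0,1.2],"twist":0},{"jaw":1,"linear":[0,0,0.9],"twist":0},{"jaw":1,"linear":[0,0,0],"twist":0},{"jaw":1,"linear":[0,0,0],"twist":0}]'; python3 -m pendant '[{"jaw":0,"linear":[0,0,0],"twist":0},{"jaw":0,"linear":[0,0,0],"twist":0},{"jaw":0,"linear":[0,0,0],"twist":0},{"jaw":0,"linear":[0,0,0],"twist":0},{"jaw":0,"linear":[0,0,0],"twist":0},{"jaw":0,"linear":[0,0,0],"twist":0},{"jaw":0,"linear":[0,0,0],"twist":0},{"jaw":0,"linear":[0,0,0],"twist":0},{"jaw":0,"linear":[0,0,0],"twist":0},{"jaw":0,"linear":[0,0,0],"twist":0}]' 50
```

```text
time: 11.22
position: [0.5658, 0.1157, 0.062]
tool_rot: [0.0, 1.0, -0.0, 0.0]
ft_force: [0.3, 0.2, 0.2]
grip_width: 0.0866
grip_force: 0.0
time: 12.05
position: [0.5655, 0.1163, 0.0619]
tool_rot: [-0.0, 1.0, 0.0, 0.0]
ft_force: [-0.2, 0.3, 3.8]
grip_width: 0.0556
grip_force: 50.1
```

```bash
python3 -m pendant '[{"jaw":0,"linear":[0,0,-0.5],"twist":0},{"jaw":0,"linear":[0,0,-1.5],"twist":0},{"jaw":0,"linear":[0,0,-3],"twist":0},{"jaw":0,"linear":[0,0,-3],"twist":0},{"jaw":0,"linear":[0,0,-3],"twist":0},{"jaw":0,"linear":[0,0,-3],"twist":0},{"jaw":0,"linear":[0,0,-3],"twist":0},{"jaw":0,"linear":[0,0,-1.5],"twist":0},{"jaw":0,"linear":[0,0,0],"twist":0}]'; python3 -m pendant '[{"jaw":0,"linear":[0.2,-1.2,0],"twist":0},{"jaw":0,"linear":[0.3,-2.3,0],"twist":0},{"jaw":0,"linear":[0.4,-2.8,0],"twist":0},{"jaw":0,"linear":[0.4,-2.8,0],"twist":0},{"jaw":0,"linear":[0.4,-2.8,0],"twist":0},{"jaw":0,"linear":[0.4,-2.8,0],"twist":0},{"jaw":0,"linear":[0.4,-2.8,0],"twist":0},{"jaw":0,"linear":[0.4,-2.8,0],"twist":0},{"jaw":0,"linear":[0.3,-2,0],"twist":0},{"jaw":0,"linear":[0.2,-1.2,0],"twist":0},{"jaw":0,"linear":[0,0,0],"twist":0},{"jaw":0,"linear":[0,0,0],"twist":0}]'
python3 - <<'E'
from h import *
a=grab('scene'); v=a['color'].max(2)
o=robot.get_obs();g=o['position']; f=g[2]-.062
print(g,o['ft_force'],'held',cyl(a,g[:2],f+.038,f+.064,.028,v>75))
print('first cup',cyl(a,np.array([.531,-.1185]),.103,.129,.028,v>75))
E
```

```text
time: 12.8
position: [0.5673, 0.1164, 0.2505]
tool_rot: [-0.0, 1.0, 0.0, 0.004]
ft_force: [0.9, 0.3, -0.5]
grip_width: 0.0556
grip_force: 50.0
time: 13.8
position: [0.5302, -0.1187, 0.2451]
tool_rot: [0.001, 1.0, 0.001, -0.001]
ft_force: [0.5, 1.4, -0.7]
grip_width: 0.0552
grip_force: 50.0
[ 0.53051785 -0.11795977  0.24547132] [-0.08970137  0.70083678 -1.22104312] held (array([ 0.5301, -0.1172]), 93, np.float64(0.0017))
first cup (array([ 0.5312, -0.1169]), 99, np.float64(0.0014))
```

```bash
python3 -m pendant '[{"jaw":0,"linear":[-0.08,-0.03,1],"twist":0},{"jaw":0,"linear":[0,0,2],"twist":0},{"jaw":0,"linear":[0,0,1],"twist":0},{"jaw":0,"linear":[0,0,0.3],"twist":0},{"jaw":0,"linear":[0,0,0],"twist":0},{"jaw":0,"linear":[0,0,0],"twist":0},{"jaw":0,"linear":[0,0,0],"twist":0}]'
python3 - <<'E'
from h import *
a=grab('scene'); v=a['color'].max(2)
o=robot.get_obs();g=o['position']; f=g[2]-.062
print(g,o['ft_force'],'held',cyl(a,g[:2],f+.038,f+.064,.028,v>75))
E
```

```text
time: 14.43
position: [0.5327, -0.119, 0.2042]
tool_rot: [-0.0, 1.0, -0.0, 0.001]
ft_force: [-0.6, 0.4, -1.2]
grip_width: 0.0555
grip_force: 50.0
[ 0.53272614 -0.11909714  0.20430674] [-0.90329023 -0.1673297   0.09271867] held (array([ 0.5327, -0.117 ]), 90, np.float64(0.0018))
```

```bash
python3 -m pendant '[{"jaw":0,"linear":[0.12,0,0.5],"twist":0},{"jaw":0,"linear":[0,0,1],"twist":0},{"jaw":0,"linear":[0,0,0.8],"twist":0},{"jaw":0,"linear":[0,0,0.5],"twist":0},{"jaw":0,"linear":[0,0,0],"twist":0},{"jaw":0,"linear":[0,0,0],"twist":0}]'; python3 -m pendant '[{"jaw":0,"linear":[0,0,0.4],"twist":0},{"jaw":0,"linear":[0,0,0.3],"twist":0},{"jaw":0,"linear":[0,0,0.2],"twist":0},{"jaw":0,"linear":[0,0,0],"twist":0},{"jaw":0,"linear":[0,0,0],"twist":0}]'
```

```text
time: 14.98
position: [0.5306, -0.1189, 0.1748]
tool_rot: [-0.0, 1.0, 0.0, -0.001]
ft_force: [0.6, 0.1, -1.2]
grip_width: 0.0552
grip_force: 50.0
time: 15.4
position: [0.5309, -0.119, 0.1664]
tool_rot: [-0.0, 1.0, 0.0, -0.0]
ft_force: [0.2, 0.5, -1.3]
grip_width: 0.0553
grip_force: 50.0
```

```bash
python3 -m pendant '[{"jaw":0,"linear":[0,0,0.2],"twist":0},{"jaw":0,"linear":[0,0,0.2],"twist":0},{"jaw":0,"linear":[0,0,0.1],"twist":0},{"jaw":0,"linear":[0,0,0],"twist":0},{"jaw":0,"linear":[0,0,0],"twist":0}]';  python3 -m pendant '[{"jaw":0,"linear":[0,0,0.1],"twist":0},{"jaw":0,"linear":[0,0,0.1],"twist":0},{"jaw":0,"linear":[0,0,0.1],"twist":0},{"jaw":0,"linear":[0,0,0],"twist":0},{"jaw":0,"linear":[0,0,0],"twist":0}]'; python3 -m pendant '[{"jaw":0,"linear":[0,0,0.1],"twist":0},{"jaw":0,"linear":[0,0,0.1],"twist":0},{"jaw":0,"linear":[0,0,0],"twist":0},{"jaw":0,"linear":[0,0,0],"twist":0}]'
```

```text
time: 15.82
position: [0.5309, -0.119, 0.1615]
tool_rot: [-0.0, 1.0, 0.0, -0.0]
ft_force: [0.3, -0.4, -0.8]
grip_width: 0.0559
grip_force: 50.0
time: 16.23
position: [0.5308, -0.119, 0.1584]
tool_rot: [-0.0, 1.0, 0.0, -0.0]
ft_force: [-0.7, -0.2, -1.0]
grip_width: 0.0555
grip_force: 50.0
time: 16.57
position: [0.5311, -0.1191, 0.157]
tool_rot: [-0.0, 1.0, -0.0, 0.0]
ft_force: [-0.6, 0.2, 3.1]
grip_width: 0.0554
grip_force: 50.0
```

```bash
python3 -m pendant '[{"jaw":0,"linear":[0,0,0.15],"twist":0},{"jaw":0,"linear":[0,0,0.15],"twist":0},{"jaw":0,"linear":[0,0,0.15],"twist":0},{"jaw":0,"linear":[0,0,0.15],"twist":0},{"jaw":0,"linear":[0,0,0.15],"twist":0},{"jaw":0,"linear":[0,0,0.15],"twist":0},{"jaw":0,"linear":[0,0,0.15],"twist":0},{"jaw":0,"linear":[0,0,0.15],"twist":0},{"jaw":0,"linear":[0,0,0.15],"twist":0},{"jaw":0,"linear":[0,0,0.15],"twist":0},{"jaw":0,"linear":[0,0,0],"twist":0},{"jaw":0,"linear":[0,0,0],"twist":0}]' 60; python3 -m pendant '[{"jaw":0,"linear":[0,0,0.1],"twist":0},{"jaw":0,"linear":[0,0,0.1],"twist":0},{"jaw":0,"linear":[0,0,0.1],"twist":0},{"jaw":0,"linear":[0,0,0],"twist":0},{"jaw":0,"linear":[0,0,0],"twist":0}]'
```

```text
time: 17.57
position: [0.5311, -0.119, 0.1419]
tool_rot: [-0.0, 1.0, 0.0, 0.0]
ft_force: [-1.2, 0.5, 7.7]
grip_width: 0.0552
grip_force: 60.1
time: 17.98
position: [0.5312, -0.119, 0.1391]
tool_rot: [-0.0, 1.0, -0.0, 0.0]
ft_force: [-1.5, 1.3, 9.2]
grip_width: 0.0555
grip_force: 60.1
```

```bash
python3 -m pendant '[{"jaw":0,"linear":[0,0,0.1],"twist":0},{"jaw":0,"linear":[0,0,0.05],"twist":0},{"jaw":0,"linear":[0,0,0],"twist":0},{"jaw":0,"linear":[0,0,0],"twist":0}]'; python3 -m pendant '[{"jaw":0,"linear":[0,0,0.05],"twist":0},{"jaw":0,"linear":[0,0,0.05],"twist":0},{"jaw":0,"linear":[0,0,0],"twist":0},{"jaw":0,"linear":[0,0,0],"twist":0}]'
```

```text
time: 18.32
position: [0.5312, -0.119, 0.1377]
tool_rot: [-0.0, 1.0, -0.0, 0.0]
ft_force: [-1.4, 2.2, 8.3]
grip_width: 0.0552
grip_force: 60.1
time: 18.65
position: [0.5312, -0.119, 0.1368]
tool_rot: [-0.0, 1.0, -0.0, 0.0]
ft_force: [-0.9, 0.2, 9.8]
grip_width: 0.0551
grip_force: 60.1
```

```bash
python3 -m pendant '[{"jaw":0,"linear":[0,0,0.05],"twist":0},{"jaw":0,"linear":[0,0,0.05],"twist":0},{"jaw":0,"linear":[0,0,0],"twist":0},{"jaw":0,"linear":[0,0,0],"twist":0}]'
python3 - <<'E'
from h import *
a=grab('scene')
cv2.imwrite('pics/c4.png',cv2.resize(a['color'][180:260,255:335],(640,600),interpolation=cv2.INTER_CUBIC))
E
```

```text
time: 18.98
position: [0.5313, -0.119, 0.1367]
tool_rot: [-0.0, 1.0, -0.0, 0.001]
ft_force: [-2.7, 2.0, 14.3]
grip_width: 0.0549
grip_force: 60.1
```

View pics/c4.png

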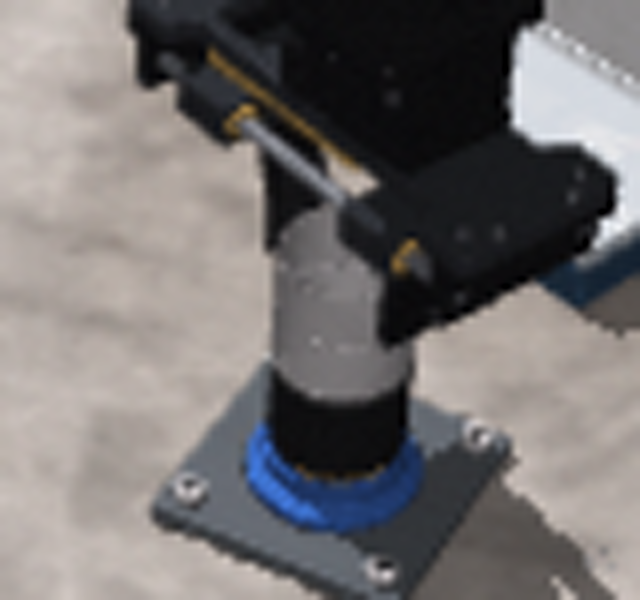

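The seat's foot is down on the brass ring, with the gap closed at (335,470). Both collars are stacked flush, with the cup joint at (340,345). Force is now rising with no further travel, so the plunger is on its stop; I'll add a little firmness.

```bash
python3 -m pendant '[{"jaw":0,"linear":[0,0,0.05],"twist":0},{"jaw":0,"linear":[0,0,0.05],"twist":0},{"jaw":0,"linear":[0,0,0],"twist":0},{"jaw":0,"linear":[0,0,0],"twist":0},{"jaw":0,"linear":[0,0,0],"twist":0},{"jaw":0,"linear":[0,0,0],"twist":0}]'
```

```text
time: 19.53
position: [0.5314, -0.119, 0.1366]
tool_rot: [-0.0, 1.0, -0.0, 0.001]
ft_force: [-3.8, 1.0, 21.1]
grip_width: 0.0554
grip_force: 60.2
```

```bash
python3 -m pendant '[{"jaw":0,"linear":[0,0,0],"twist":0},{"jaw":0,"linear":[0,0,0],"twist":0},{"jaw":0,"linear":[0,0,0],"twist":0},{"jaw":0,"linear":[0,0,0],"twist":0},{"jaw":0,"linear":[0,0,0],"twist":0},{"jaw":0,"linear":[0,0,0],"twist":0}]' && python3 -c "
from rig import robot
print(robot.get_obs()['ft_force'],robot.hand_in())"
```

```text
time: 20.03
position: [0.5314, -0.119, 0.1366]
tool_rot: [-0.0, 1.0, -0.0, 0.001]
ft_force: [-3.2, 2.5, 20.8]
grip_width: 0.0554
grip_force: 60.2
the job is handed in; nothing more can be done
[-3.24983475  2.48975224 20.76312749] None
```

Job handed in at 20 s: both steel cups are nested in the seat, and the gripper is still holding the top cup with the plunger on its stop at about 21 N; the hand-in returned no verdict.

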